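# Index the die turret and press the fifth bush home

## Robot

A 6-joint arm with a two-finger parallel gripper is mounted at the origin on the work surface. World frame = base frame: x ahead of the robot, y to its left, z up, the work surface at z = 0. Lengths are in m, angles in rad, forces in N, time in s.
With the tool pointing down it reaches from about 0.25 to 0.8 m from the base axis. Payload 8.5 kg.
Tool frame: the origin (TCP) lies at the very end of the fingers, on their centre line; the grasp point (between the pads) lies 19 mm behind it; z points along the fingers, y is the direction in which the jaws open and shut (so a half turn about z gives the same grasp; the last joint's range is limited). The gripper opens to 85 mm and grips with 20 to 120 N. Pads are 22 mm wide; open, the fingers measure 114 mm over their backs; the gripper's body (76 mm by 85 mm) begins 54 mm behind the grasp point. The pads swing forward as they close: fully open they stand 13 mm farther back than shut.
Start: joints at [-1.285, 0.238, -0.013, 1.319, 0, 1.571], TCP at [0.148, -0.504, 0.231] pointing down, gripper open.
Joint ranges: [-2.66, 2.66], [-1.03, 1.9], [-1.14, 1.46], [-1.82, 2.27], [-1.45, 1.34], [-3.14, 3.14]. Speed limits (rad/s): [2.22, 2.22, 2.79, 3.14, 3.14, 3.14].

## Interface

Orientations are given as a rotation vector (axis times angle).
In Python, from rig import bot gives the robot as it stands.
- The arm moves only by the tool play_rows, never from a script. Its argument "commands" is text: rows parted by semicolons, each of 4 numbers parted by spaces: the shift along the tool's x, y, z in m, then the turn about the tool's z in rad. In form: x y z twist; .... A call has exactly 10 rows; each row is the pose to reach, as a shift and turn from the pose measured when the call began, along the tool's axes at that moment; what a row does not reach only later rows make up. A row lasts 1/12 s, in which the tool goes at most 41.7 mm and 7.16 degrees, less where a joint would pass 70% of its speed; a pose out of reach is approached as far as the arm can. A call with a gripper value outside its range is refused whole. "jaw" is the closure, from 0 (fully open) to 1 (shut), set as the call begins (left out, the last holds). The fingers move at their own pace and stop on an object; the grip force is fixed at half the most. Time passes only in rows, so rows that repeat a pose let the fingers close, or fill a call up. It gives the time, the measured TCP pose, the force and the opening at its end, in the units of the state.
- bot.get_state(): the state, without advancing time (a new reading comes with each control period).
- bot.snapshot(name): name is "scene" or "top" or "wrist"; returns (picture, depth): 480x640x3 uint8, red, green, blue; 480x640 float32, m along the optical axis (not along the pixel's ray), 0 where there is no reading.
- bot.camera_model(name): a dict with "intrinsics" (3x3 intrinsics, pixels), "world_to_cam" (4x4, takes a point from world to camera coordinates). Camera axes: x right, y down, z forward; pixel columns grow to the right and rows downward; lengths in m; the calibration is good to about 2 mm. A picture is of the moment at which its call begins: read the wrist's pose just before it. camera_model takes no time and is no camera call; for the wrist camera it gives the pose at the moment of the call.
- bot.close_job(): hands the job in, once; it reports no verdict.
The state is a dict: "time_s": time; "joints": joint angles; "joint_vel": joint speeds; "joint_efforts": joint torques, N m; "eef_pos": TCP position; "ee_rot": TCP orientation; "ft_force": force on the tool from outside, world axes, zero at the start; "wrist_torque": the same for the moment, N m; "width": finger opening in m.
Only numpy, scipy, OpenCV 4.12 (cv2) and the standard library are available. Lean on these libraries where they do the work, as an engineer would, in place of code of your own. Each camera call takes 0.05 s, during which the arm holds its last target. There are 200 camera calls.

## Task

On the small bench press, push the turret round anticlockwise (seen from above) by its upright post, click by click, until the fifth die counted anticlockwise from the post sits seated under the ram, without running past it. Then press the ram's cap down gently with the closed fingers until you feel that die's bush bottom out, flush with the die and without forcing the press (30 N at most), and let the ram come back up. Leave the turret there, the other bushes unpressed, and the other things on the bench where they are.

Things in the scene. Friction and masses are not known exactly. Their poses are not given: they have to be found in the camera images.
- press: small hand press fixed to the bench. Origin on the turret's vertical axis, at bench height (z = 0); x axis points to the press column, z up. Blue base plate 150 mm wide, reaching 85 mm to -x and 130 mm to +x of the origin, 18 mm thick
- ram_axis (a point): point on the ram's axis at the top of the press's overhanging arm, 108 mm above the bench, 50 mm from the turret axis along the press's +x. Column and arm are 40 mm wide
- turret_hub (a point): centre of the steel turret disc's top, 52 mm above the bench; disc 128 mm across. Twelve stations 30 degrees apart on a circle of 50 mm radius: one carries the upright drive post, the other eleven carry dies (steel bosses 20 mm across, 8 mm high), each holding a brass bush
- turret (a joint): turret angle, rad, growing anticlockwise seen from above. At value q the post stands at 90 degrees + q, anticlockwise from the press's x axis. At 2.094 the fifth die counted anticlockwise from the post is under the ram. It starts seated at 0, 0.524 or 1.047: 4, 3 or 2 clicks anticlockwise are needed. Limits -0.5 and 3.1
- detent_plug (a point): steel plug on the housing below the turret, holding the sprung detent. It seats the turret at each multiple of 0.524 rad (30 degrees); leaving a seat takes about 0.3 N m (6 N sideways at the post). Past half way (0.26 rad) the turret snaps on to the next seat by itself; short of half way it springs back
- post_top (a point): centre of the top of the turret's drive post: a plain upright steel rod 14 mm in diameter, rising 65 mm from the disc to 117 mm above the bench, 50 mm from the turret axis; pushed sideways to turn the turret. The dies and bushes beside it reach no higher than 66 mm above the bench
- die5 (a point): centre of the top rim of the fifth die counted anticlockwise (from above) from the post, 60 mm above the bench; moves with the turret; looks like the other dies
- bush5 (a joint): depth, m, of the brass bush in the fifth die: 0 = 6 mm proud of its die (top 66 mm above the bench), 0.006 = home, flush with the die. 12 mm across; slides down under about 6 N, stays where left, stops hard at home
- ram_top (a point): centre of the top face of the ram's black palm cap, 38 mm across and 12 mm thick; 146 mm above the bench when the ram is up; pressed straight down, at most 26 mm
- ram: the sprung ram with its cap (origin at bench height below it); return spring 2.5 N at the top, 5 N at 21 mm; over 30 N on it overloads the press. Its screwed-in tip is set differently each time and cannot be measured: it meets the bush after 3 to 15 mm of travel and the bush is home 6 mm later (9 to 21 mm of travel), felt as a hard stop; until then about 10 N in all moves it
- bush4 (a joint): depth, m, of the bush in die number 4 (same count, same values as bush5); starts 0 and must stay there
- bush6 (a joint): depth, m, of the bush in die number 6 (same count, same values as bush5); starts 0 and must stay there
- bush7 (a joint): depth, m, of the bush in die number 7 (same count, same values as bush5); starts 0 and must stay there
- bush8 (a joint): depth, m, of the bush in die number 8 (same count, same values as bush5); starts 0 and must stay there
- bush9 (a joint): depth, m, of the bush in die number 9 (same count, same values as bush5); starts 0 and must stay there
- spare_a: loose spare brass bush standing upright, 18 mm across, 22 mm tall; origin centre of underside; bystander
- spare_b: second loose spare brass bush, same as spare_a; bystander
- tape: black tape roll lying flat, 64 mm across, 20 mm tall; origin centre of underside; bystander
- jar: small jar with white cap, 56 mm across, 85 mm tall; origin centre of underside; bystander
- wrench: steel wrench lying flat; bystander
- driver: screwdriver lying flat; bystander

How it is judged:
On the way, in this order (a step that is already met when the one before it is completed fails the run):
1. the turret is turned until the fifth die is seated under the ram, with the ram up (value of joint turret between 1.994 and 2.194 rad and height (world z) of ram_top above 0.143 m), for 0.3 s.
2. the fifth bush is pressed home by the ram (value of joint turret between 1.994 and 2.194 rad and value of joint bush5 above 0.0045 m and height (world z) of ram_top below 0.141 m), for 0.1 s.
At the end, for the whole second after the job is handed in: The turret is at rest, seated with the fifth die under the ram (within 0.1 rad of 2.094), that die's bush is within 1.5 mm of flush, the ram is back up (within 3 mm), the bushes of dies 4 and 6 to 9 are less than 2 mm down (all of step 1 and value of joint bush5 above 0.0045 m and velocity of joint turret between -0.1 and 0.1 rad/s and value of joint each of bush4, bush6, bush7, bush8, bush9 below 0.002 m); the robot touches nothing.
It fails at once if the ram's cap is pressed with more than 30 N (contact force between the fingers and ram above 30 N).
It fails at once if the turret is run past the wanted station (more than half a click) (value of joint turret above 2.374 rad).
It fails at once if another bush than the fifth is pressed in (2 mm or more) (value of joint any of bush4, bush6, bush7, bush8, bush9 above 0.002 m).
It fails at once if a bystander is disturbed: moved by more than 30 mm (distance of any of spare_a, spare_b, tape, jar, wrench, driver from where it was at the start of the episode above 0.03 m).
It also fails if it takes over 53 s, if anything falls off the work surface, if the arm or the gripper's body presses on something with over 40 N, if the wrist force passes 120 N, or if a joint passes its speed limit or range.

## Working session

There is one attempt and no reset: what is moved stays moved. The work goes in short steps, Python scripts to look and compute and a tool call to move; the robot and the scene stay as the last step left them, time stands still between calls to the robot, and variables do not carry over. Pictures are saved under pics/ and viewed, on a budget of 10 in all, crops included, one or two more only if the job needs it, and the job is handed in when it is done.

Besides the shell and the picture viewer there is one more tool, called after "Emit:" as name(argument=value, ...) on one line, values as JSON. play_rows: Moves the arm, as the interface text tells. Its arguments: {"type":"object","properties":{"commands":{"type":"string"},"jaw":{"type":"number"}},"required":["commands"]}

```bash
mkdir -p pics; ls; python3 - <<'E'
from rig import bot
import cv2,numpy as np
s=bot.get_state();print(s)
for n in("top","scene"):
    p,d=bot.snapshot(n);cv2.imwrite(f"pics/{n}0.png",p[:,:,::-1]);np.savez(f"{n}0.npz",p=p,d=d)
    print(n,bot.camera_model(n))
E
```

```text
pics
{'time_s': 0.0, 'joints': array([-1.28502319e+00,  2.38725076e-01, -1.42500097e-02,  1.31922406e+00,
       -1.29759866e-05,  1.57081971e+00]), 'joint_vel': array([-0.00018203,  0.00068001, -0.00130712, -0.00060726,  0.0002511 ,
        0.00036889]), 'joint_efforts': array([ 3.34828044e-03, -5.38777685e+01,  3.46435010e+01,  1.84291438e-02,
        4.86633708e-04,  4.18479289e-06]), 'eef_pos': array([ 0.14787311, -0.50330008,  0.23070851]), 'ee_rot': array([-3.10820958e+00, -4.47131683e-01,  3.33838902e-04]), 'ft_force': array([ 0.02575968,  0.14960249, -0.78658219]), 'wrist_torque': array([ 0.01957705, -0.02729228, -0.03147883]), 'width': 0.08583802324194331}
top {'intrinsics': array([[509.62901607,   0.        , 318.79171562],
       [  0.        , 509.62901607, 244.31186365],
       [  0.        ,   0.        ,   1.        ]]), 'world_to_cam': array([[ 3.41183319e-04, -9.99992152e-01,  3.94697138e-03,
         1.03491645e-02],
       [-9.90721090e-01, -8.74448966e-04, -1.35907901e-01,
         5.22579756e-01],
       [ 1.35910285e-01, -3.86397828e-03, -9.90713614e-01,
         1.34120296e+00],
       [ 0.00000000e+00,  0.00000000e+00,  0.00000000e+00,
         1.00000000e+00]])}
scene {'intrinsics': array([[509.73935499,   0.        , 315.61073025],
       [  0.        , 509.73935499, 239.62454907],
       [  0.        ,   0.        ,   1.        ]]), 'world_to_cam': array([[-0.23777376,  0.97115447,  0.01796218,  0.12924778],
       [ 0.68042126,  0.17973181, -0.71043887, -0.27963426],
       [-0.69317425, -0.15670187, -0.70352966,  1.5600671 ],
       [ 0.        ,  0.        ,  0.        ,  1.        ]])}
```

View pics/top0.png

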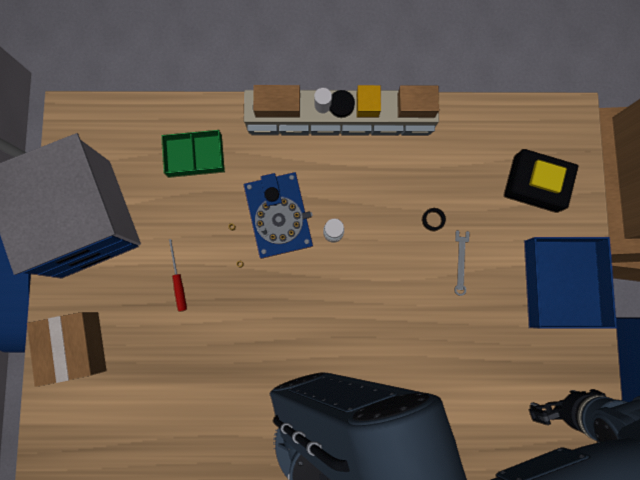

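View pics/scene0.png

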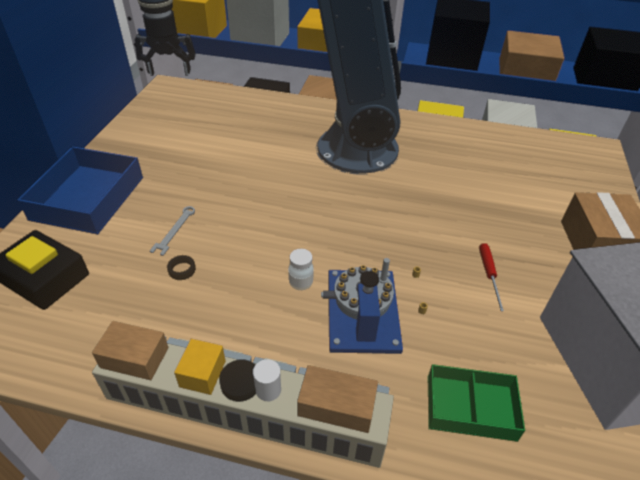

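```bash
cat > h.py <<'E'
import numpy as np,cv2
from rig import bot
def cloud(n,d,M=None):
    M=M or bot.camera_model(n);K=M["intrinsics"];T=np.linalg.inv(M["world_to_cam"])
    v,u=np.mgrid[:480,:640];P=np.stack([(u-K[0,2])/K[0,0]*d,(v-K[1,2])/K[1,1]*d,d],-1)
    return P@T[:3,:3].T+T[:3,3]
def ray(n,u,v,z):
    M=bot.camera_model(n);K=M["intrinsics"];T=np.linalg.inv(M["world_to_cam"])
    r=T[:3,:3]@np.linalg.solve(K,[u,v,1.]);c=T[:3,3];return c+r*(z-c[2])/r[2]
def proj(n,p,M=None):
    M=M or bot.camera_model(n);q=M["world_to_cam"][:3]@np.append(p,1);q=M["intrinsics"]@q;return q[:2]/q[2]
E
python3 - <<'E'
from h import *
for n in("top","scene"):
    f=np.load(n+"0.npz");p,d=f["p"],f["d"];X=cloud(n,d);h=cv2.cvtColor(p,cv2.COLOR_RGB2HSV)
    reg=(abs(X[...,0]-.57)<.17)&(abs(X[...,1]-.09)<.14)
    blue=(h[...,0]>105)&(h[...,0]<125)&(h[...,1]>120)&reg&(d>0)
    print(n,blue.sum())
    pl=blue&(X[...,2]<.03)&(X[...,2]>.008)
    r=cv2.minAreaRect(X[pl][:,:2].astype(np.float32));print("plate",r,X[pl][:,2].mean());print(cv2.boxPoints(r))
    blk=(p.max(-1)<60)&reg&(X[...,2]>.125)&(X[...,2]<.17);print("cap",blk.sum(),X[blk].mean(0) if blk.any() else 0)
    st=(h[...,1]<80)&reg&(X[...,2]>.045)&(X[...,2]<.058);print("disc",st.sum(),cv2.minEnclosingCircle(X[st][:,:2].astype(np.float32)))
    hi=(~blue)&(h[...,1]<80)&reg&(X[...,2]>.075)&(X[...,2]<.125)&(p.max(-1)>70);print("post",hi.sum(),X[hi].mean(0) if hi.any() else 0, X[hi][:40].round(3).tolist())
p=np.load("top0.npz")["p"][160:270,220:350];q=np.load("scene0.npz")["p"][240:360,270:440]
a=cv2.resize(p,None,fx=4.5,fy=4.5,interpolation=3)[:,:,::-1];b=cv2.resize(q,None,fx=4.5,fy=4.5,interpolation=3)[:,:,::-1]
cv2.imwrite("pics/c1.png",b)
E
```

```text
top 2085
plate ((0.6081054210662842, 0.12387967109680176), (0.21244966983795166, 0.1455911248922348), 13.271156311035156) 0.01945970866408366
[[0.4880064  0.17034626]
 [0.5214283  0.02864319]
 [0.7282044  0.07741308]
 [0.69478256 0.21911615]]
cap 171 [0.63466987 0.13054861 0.1470813 ]
disc 1040 ((0.5709238052368164, 0.06674456596374512), 0.11887627094984055)
post 316 [ 0.56357278 -0.00621347  0.08925265] [[0.699, 0.133, 0.111], [0.699, 0.13, 0.111], [0.701, 0.128, 0.106], [0.697, 0.143, 0.11], [0.695, 0.156, 0.109], [0.695, 0.154, 0.109], [0.696, 0.125, 0.104], [0.692, 0.164, 0.109], [0.691, 0.161, 0.112], [0.69, 0.164, 0.106], [0.685, 0.162, 0.105], [0.623, 0.112, 0.096], [0.619, 0.12, 0.101], [0.584, -0.021, 0.081], [0.582, -0.024, 0.087], [0.582, -0.026, 0.088], [0.582, -0.029, 0.091], [0.582, -0.031, 0.089], [0.583, -0.034, 0.085], [0.583, -0.037, 0.084], [0.58, -0.016, 0.084], [0.579, -0.018, 0.091], [0.58, -0.021, 0.088], [0.58, -0.026, 0.088], [0.579, -0.029, 0.089], [0.581, -0.032, 0.083], [0.58, -0.034, 0.084], [0.58, -0.037, 0.088], [0.58, -0.039, 0.088], [0.578, -0.011, 0.
[... 902 characters left out ...]
, 0.085], [0.543, -0.046, 0.083], [0.543, -0.044, 0.083], [0.545, -0.042, 0.085], [0.545, -0.039, 0.086], [0.542, -0.038, 0.083], [0.542, -0.035, 0.085], [0.544, -0.032, 0.087], [0.543, -0.03, 0.087], [0.543, -0.028, 0.087], [0.541, -0.026, 0.086], [0.543, -0.024, 0.088], [0.537, -0.023, 0.082], [0.552, -0.049, 0.088], [0.548, -0.048, 0.083], [0.55, -0.045, 0.086], [0.549, -0.043, 0.086], [0.549, -0.04, 0.087], [0.547, -0.039, 0.085], [0.546, -0.037, 0.084], [0.545, -0.034, 0.084], [0.545, -0.032, 0.085], [0.544, -0.03, 0.084], [0.542, -0.028, 0.083], [0.543, -0.026, 0.085], [0.544, -0.023, 0.086], [0.542, -0.022, 0.085], [0.544, -0.019, 0.087], [0.556, -0.05, 0.089], [0.552, -0.049, 0.084]]
```

View pics/c1.png

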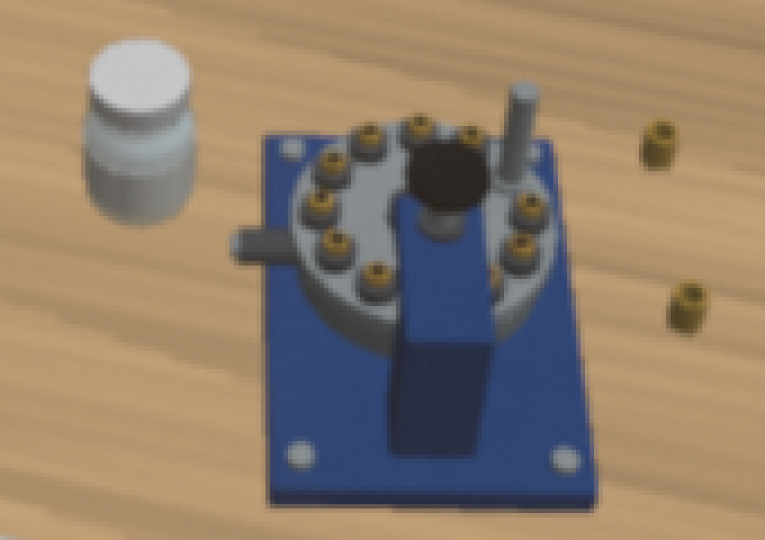

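```bash
python3 - <<'E'
from h import *
o=np.array([.5884,.1183]);y=np.radians(13)
w=ray("scene",386.2,260,.117);v=w[:2]-o
print(w,np.linalg.norm(v),np.degrees(np.arctan2(v[1],v[0]))-13-90)
for q in(0,30,60):
    for n in("top","scene"):
        a=y+np.pi/2+np.radians(q);print(q,n,proj(n,[*(o+.05*np.array([np.cos(a),np.sin(a)])),.117]), proj(n,[*(o+.05*np.array([np.cos(a),np.sin(a)])),.06]))
for u,vv in((232,227),(240,264)):print("spare",ray("top",u,vv,.02))
for u,vv in((334,226),(334,233)):print("jar",ray("top",u,vv,.085))
E
```

```text
[0.55546555 0.15314105 0.117     ] 0.047943477074460894 30.388635908444257
0 top [257.77737588 218.78724941] [260.22734237 222.75130973]
0 scene [391.38869    268.69587555] [388.12684692 286.5374136 ]
30 top [262.3940133  227.60668841] [264.65731486 231.21253636]
30 scene [387.0960181 259.7596598] [384.04152126 277.63884084]
60 top [270.93097217 232.92534299] [272.84138773 236.31422148]
60 scene [377.73667025 253.26499594] [375.05182819 271.16998957]
spare [0.57245304 0.2487491  0.02      ]
spare [0.47054596 0.22463823 0.02      ]
jar [ 0.56421345 -0.02892576  0.085     ]
jar [ 0.54566512 -0.02885685  0.085     ]
```

Emit:
play_rows(commands="0.03 -0.026 0 -0.05; 0.06 -0.053 0 -0.1; 0.09 -0.079 0 -0.15; 0.12 -0.106 0 -0.2; 0.15 -0.132 0 -0.25; 0.18 -0.158 0 -0.3; 0.21 -0.185 0 -0.35; 0.24 -0.211 0 -0.4; 0.27 -0.238 0 -0.43; 0.3 -0.264 0 -0.46", jaw=1)

```text
time_s: 0.93
eef_pos: [0.3616, -0.1635, 0.2311]
ee_rot: [-2.924, -1.146, -0.0]
ft_force: [0.9, -0.4, 0.6]
width: 0.0001
```

```bash
cat >> h.py <<'E'
from scipy.spatial.transform import Rotation as R
o=np.array([.5884,.1183]);YAW=13
def pose():
    s=bot.get_state();M=R.from_rotvec(s["ee_rot"]).as_matrix();return s,M
def to(x,y,z,yaw=None):
    s,M=pose();d=M.T@(np.array([x,y,z])-s["eef_pos"]);cur=np.degrees(np.arctan2(M[1,0],M[0,0]))
    tw=0 if yaw is None else -np.radians((yaw-cur+180)%360-180)
    return np.append(d,tw)
def push(phi,gap=0,r=.05,z=.09):  # phi: post press-angle deg
    a=np.radians(phi+YAW);c=o+r*np.array([np.cos(a),np.sin(a)])-(.018+gap)*np.array([-np.sin(a),np.cos(a)])
    return (*c,z,phi+YAW-90)   # tool -x along tangent
def st():
    s,M=pose();print("t",round(s["time_s"],2),"p",s["eef_pos"].round(4),"yaw",np.degrees(np.arctan2(M[1,0],M[0,0])).round(1),"tilt",M[2,2].round(4),"F",s["ft_force"].round(1),"w",round(s["width"],4),"j6",s["joints"][5].round(2))
E
python3 - <<'E'
from h import *
st();t=push(120,.01);print(t,to(*t[:2],.2,t[3]).round(4))
E
```

```text
t 0.93 p [ 0.3616 -0.1635  0.2311] yaw 42.8 tilt -1.0 F [ 0.9 -0.4  0.6] w 0.0001 j6 1.97
(np.float64(0.5747779856422118), np.float64(0.17396363916270846), 0.09, 43) [ 0.3857 -0.1027  0.0314 -0.0033]
```

Emit:
play_rows(commands="0.038 -0.01 0.003 0; 0.077 -0.02 0.006 0; 0.115 -0.03 0.009 0; 0.154 -0.041 0.012 0; 0.193 -0.051 0.015 0; 0.231 -0.062 0.018 0; 0.27 -0.072 0.021 0; 0.308 -0.082 0.024 0; 0.347 -0.092 0.028 0; 0.386 -0.103 0.031 0")

```text
time_s: 1.77
eef_pos: [0.5753, 0.1763, 0.1997]
ee_rot: [-2.924, -1.146, 0.001]
ft_force: [0.8, -1.5, 0.2]
width: 0.0003
```

```bash
python3 - <<'E'
from h import *
st();t=push(120,.01);print(t,to(*t).round(4))
p,d=bot.snapshot("scene");cv2.imwrite("pics/s1.png",cv2.resize(p[200:360,270:470],None,fx=4,fy=4,interpolation=3)[:,:,::-1])
p,d=bot.snapshot("wrist");np.savez("w1.npz",p=p,d=d);M=bot.camera_model("wrist");print(M)
a=np.radians(133)
for z in (.117,.06): print("post",proj("wrist",[*(o+.05*np.array([np.cos(a),np.sin(a)])),z]))
print("hub",proj("wrist",[*o,.052]))
cv2.imwrite("pics/w1.png",p[:,:,::-1])
E
```

```text
t 1.77 p [0.5753 0.1763 0.1997] yaw 42.8 tilt -1.0 F [ 0.8 -1.5  0.2] w 0.0003 j6 2.69
(np.float64(0.5747779856422118), np.float64(0.17396363916270846), 0.09, 43) [-0.0019  0.0014  0.1097 -0.0031]
{'intrinsics': array([[347.60170853,   0.        , 318.3594684 ],
       [  0.        , 347.60170853, 238.301949  ],
       [  0.        ,   0.        ,   1.        ]]), 'world_to_cam': array([[ 0.68203606, -0.73131502, -0.00227196, -0.26297577],
       [-0.69760466, -0.65152336,  0.29810242,  0.49076286],
       [-0.21948701, -0.20173167, -0.95453119,  0.51170878],
       [ 0.        ,  0.        ,  0.        ,  1.        ]])}
post [320.54528465 291.83446537]
post [320.30016629 262.58728987]
hub [376.50811008 259.35448985]
```

View pics/w1.png

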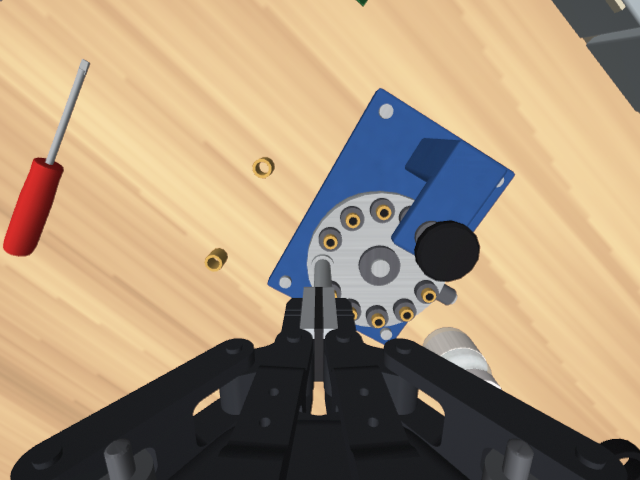

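```bash
cat >> h.py <<'E'
from scipy.optimize import least_squares
def brass(p,n="wrist",z=.066,c=o):
    h=cv2.cvtColor(p,cv2.COLOR_RGB2HSV);m=((h[...,0]>12)&(h[...,0]<28)&(h[...,1]>150)&(h[...,2]>60)).astype(np.uint8)
    out=[]
    for k in cv2.findContours(m,cv2.RETR_EXTERNAL,cv2.CHAIN_APPROX_NONE)[0]:
        if cv2.contourArea(k)<20:continue
        (u,v),rr=cv2.minEnclosingCircle(k);w=ray(n,u,v,z)
        if abs(np.hypot(*(w[:2]-c))-.05)<.012: out.append((*w[:2],u,v,rr))
    return np.array(out)
E
python3 - <<'E'
from h import *
p=np.load("w1.npz")["p"];b=brass(p);print(b.round(3))
f=least_squares(lambda q:np.hypot(b[:,0]-q[0],b[:,1]-q[1])-.05,o,loss="soft_l1",f_scale=.001);c=f.x
print("centre",c,f.fun.round(4))
a=np.degrees(np.arctan2(b[:,1]-c[1],b[:,0]-c[0]));print(a.round(1),(a%30).round(1))
E
```

```text
[]Traceback (most recent call last):
  File "<stdin>", line 3, in <module>
    return func(*args, **kwargs)
    vector_fun = VectorFunction(
        fun_wrapped,
    ...<6 lines>...
        workers=workers
    )
    self._update_fun()
    ~~~~~~~~~~~~~~~~^^
    self.f = self.fun_wrapped(xp_copy(self.x))
             ~~~~~~~~~~~~~~~~^^^^^^^^^^^^^^^^^
    return np.atleast_1d(self.fun(x))
                         ~~~~~~~~^^^
    return self.f(x, *self.args, **self.kwargs)
           ~~~~~~^^^^^^^^^^^^^^^^^^^^^^^^^^^^^^
  File "<stdin>", line 3, in <lambda>
IndexError: too many indices for array: array is 1-dimensional, but 2 were indexed
```

```bash
python3 - <<'E'
from h import *
p=np.load("w1.npz")["p"];h=cv2.cvtColor(p,cv2.COLOR_RGB2HSV)
sub=h[190:330,310:440].reshape(-1,3);y=sub[(sub[:,0]>10)&(sub[:,0]<35)&(sub[:,2]>60)];print(len(y),np.percentile(y,[10,50,75,90],axis=0))
m=((h[...,0]>10)&(h[...,0]<35)&(h[...,1]>110)&(h[...,2]>60)).astype(np.uint8)
for k in cv2.findContours(m,cv2.RETR_EXTERNAL,cv2.CHAIN_APPROX_NONE)[0]:
    (u,v),r=cv2.minEnclosingCircle(k);a=cv2.contourArea(k)
    if 300<u<450 and 180<v<340: print(round(u),round(v),r,a,(ray("wrist",u,v,.066)[:2]-o).round(4))
E
```

```text
1802 [[ 17.   78.1 112. ]
 [ 19.   92.  219. ]
 [ 19.  145.  237. ]
 [ 20.  148.  242. ]]
378 320 7.162901401519775 130.0 [-0.0375 -0.0371]
353 314 5.590270042419434 24.5 [-0.048  -0.0163]
406 313 7.320321083068848 136.0 [-0.0158 -0.0505]
336 294 3.0414812564849854 3.5 [-0.0448  0.0084]
428 295 7.443405628204346 144.0 [ 0.0097 -0.0515]
330 241 7.354127883911133 141.0 [-0.013   0.0453]
352 220 7.439764976501465 149.5 [0.0125 0.0445]
383 212 7.615873336791992 155.5 [0.0344 0.031 ]
```

```bash
sed -i 's/(h\[...,1\]>150)/(h[...,1]>110)/; s/contourArea(k)<20/contourArea(k)<100/' h.py; cat >> h.py <<'E'
def fit(p,n="wrist"):
    b=brass(p,n);c=o
    if len(b)>3:
        f=least_squares(lambda q:np.hypot(b[:,0]-q[0],b[:,1]-q[1])-.05,o,loss="soft_l1",f_scale=.001);c=f.x;print("centre",c.round(4),f.fun.round(4))
    a=np.degrees(np.arctan2(b[:,1]-c[1],b[:,0]-c[0]))-YAW;print("press angles",a.round(1),"mod30",(a%30).round(1));return c
E
python3 - <<'E'
from h import *
fit(np.load("w1.npz")["p"])
s=cv2.imread("pics/s1.png")
E
```

```text
centre [0.5869 0.1152] [-0.0004 -0.0004 -0.0003 -0.0003 -0.0004 -0.0005]
press angles [-149.6 -119.8  -90.    90.4   60.6   30.6] mod30 [0.4 0.2 0.  0.4 0.6 0.6]
```

```bash
sed -i 's/^o=.*/o=np.array([.5874,.116]);YAW=13.3/' h.py; python3 - <<'E'
from h import *
t=push(120,.012);print(t,to(*t).round(4))
E
```

```text
(np.float64(0.5749422650833476), np.float64(0.17296318847068182), 0.09, 43.30000000000001) [-0.0054  0.0034  0.1081 -0.0047]
```

Emit:
play_rows(commands="-0.001 0.001 0.012 0; -0.002 0.002 0.025 0; -0.003 0.003 0.038 -0.005; -0.004 0.003 0.051 -0.005; -0.005 0.003 0.064 -0.005; -0.005 0.003 0.077 -0.005; -0.005 0.003 0.09 -0.005; -0.005 0.003 0.1 -0.005; -0.005 0.003 0.108 -0.005; -0.005 0.003 0.108 -0.005")

```text
time_s: 2.7
eef_pos: [0.5739, 0.173, 0.0884]
ee_rot: [-2.918, -1.158, 0.005]
ft_force: [-0.4, -0.4, 0.0]
width: -0.0004
```

```bash
cat >> h.py <<'E'
def plan(a0,a1,n=10,gap=0,r=.05):
    for k in range(1,n+1): print(to(*push(a0+(a1-a0)*k/n,gap,r)).round(4).tolist(),end=";")
    print()
def see(name):
    p,d=bot.snapshot("scene");s,_=pose()
    w,_=bot.snapshot("wrist");fit(w)
    cv2.imwrite(f"pics/{name}.png",np.hstack([cv2.resize(p[220:340,300:440],(400,343),interpolation=3),cv2.resize(w[180:380,200:460],(400,308),interpolation=3)[:308] if 0 else cv2.resize(w[180:400,200:456],(400,343),interpolation=3)])[:,:,::-1])
E
python3 - <<'E'
from h import *
st();see("a1");plan(112,132)
E
```

```text
t 2.7 p [0.5739 0.173  0.0884] yaw 43.3 tilt -1.0 F [-0.4 -0.4  0. ] w -0.0004 j6 2.68
centre [0.5893 0.1184] [-0.0007 -0.0003  0.0002 -0.0002 -0.0001]
press angles [-89.7  89.4   3.   60.   30.1] mod30 [ 0.3 29.4  3.  30.   0.1]
[-0.0072, 0.0025, 0.0001, 0.105];[-0.0088, 0.0017, 0.0001, 0.0701];[-0.0105, 0.001, 0.0001, 0.0352];[-0.0123, 0.0003, 0.0002, 0.0003];[-0.014, -0.0003, 0.0002, -0.0346];[-0.0158, -0.0008, 0.0002, -0.0696];[-0.0176, -0.0013, 0.0002, -0.1045];[-0.0194, -0.0017, 0.0002, -0.1394];[-0.0212, -0.002, 0.0002, -0.1743];[-0.0231, -0.0023, 0.0002, -0.2092];
```

View pics/a1.png

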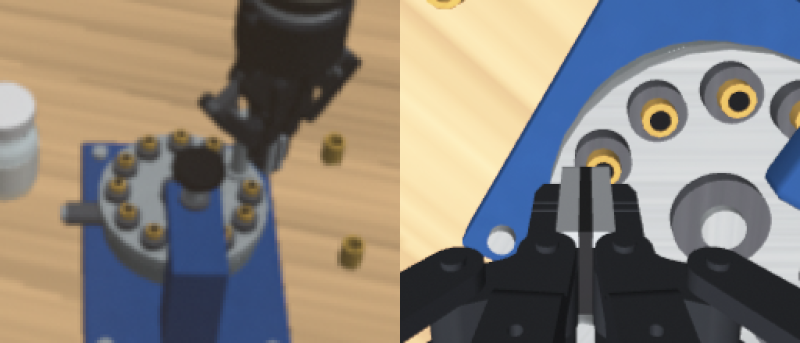

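Emit:
play_rows(commands="-0.005 0.001 0 0; -0.01 0.001 0 0; -0.012 0 0 0; -0.014 0 0 -0.03; -0.016 -0.001 0 -0.07; -0.018 -0.001 0 -0.1; -0.019 -0.002 0 -0.14; -0.021 -0.002 0 -0.17; -0.023 -0.002 0 -0.21; -0.025 -0.002 0 -0.24")

```text
time_s: 3.63
eef_pos: [0.5556, 0.1582, 0.0909]
ee_rot: [-2.756, -1.502, -0.002]
ft_force: [0.2, 2.6, 0.5]
width: 0.0001
```

```bash
python3 - <<'E'
from h import *
st();see("a2");plan(134,146)
E
```

```text
t 3.63 p [0.5556 0.1582 0.0909] yaw 57.2 tilt -1.0 F [0.2 2.6 0.5] w 0.0001 j6 2.42
centre [0.588  0.1181] [-0.0007 -0.0005 -0.0002  0.0001  0.    ]
press angles [-73.9 105.2  75.3  16.1  45.6] mod30 [16.1 15.2 15.3 16.1 15.6]
[-0.0006, -0.0007, 0.0007, -0.0246];[-0.0016, -0.0011, 0.0007, -0.0456];[-0.0027, -0.0014, 0.0007, -0.0665];[-0.0038, -0.0017, 0.0007, -0.0875];[-0.0048, -0.002, 0.0007, -0.1084];[-0.0059, -0.0022, 0.0007, -0.1294];[-0.007, -0.0025, 0.0007, -0.1503];[-0.0081, -0.0027, 0.0007, -0.1712];[-0.0092, -0.0028, 0.0007, -0.1922];[-0.0103, -0.003, 0.0007, -0.2131];
```

Emit:
play_rows(commands="-0.001 -0.001 0 -0.02; -0.003 -0.001 0 -0.06; -0.005 -0.002 0 -0.1; -0.006 -0.002 0 -0.13; -0.008 -0.003 0 -0.16; -0.009 -0.003 0 -0.19; -0.01 -0.003 0 -0.21; -0.012 -0.003 0 -0.24; -0.013 -0.003 0 -0.27; -0.015 -0.003 0 -0.3")

```text
time_s: 4.57
eef_pos: [0.5447, 0.1476, 0.0909]
ee_rot: [-2.5, -1.897, -0.003]
ft_force: [1.4, 8.5, -1.8]
width: 0.0001
```

```bash
python3 - <<'E'
from h import *
st();see("a3");plan(150,168)
E
```

```text
t 4.57 p [0.5447 0.1476 0.0909] yaw 74.4 tilt -1.0 F [ 1.4  8.5 -1.8] w 0.0001 j6 2.11
centre [0.5879 0.1181] [-0.0007 -0.0005  0.     -0.0002  0.      0.0001]
press angles [-58.  120.9   3.3  91.3  31.8  61.4] mod30 [2.  0.9 3.3 1.3 1.8 1.4]
[-0.0014, -0.0006, 0.0009, -0.0128];[-0.0029, -0.0011, 0.0009, -0.0442];[-0.0046, -0.0016, 0.0009, -0.0756];[-0.0062, -0.002, 0.0009, -0.107];[-0.0078, -0.0023, 0.0009, -0.1384];[-0.0094, -0.0027, 0.0009, -0.1698];[-0.0111, -0.0029, 0.0009, -0.2013];[-0.0127, -0.0031, 0.0009, -0.2327];[-0.0144, -0.0033, 0.0009, -0.2641];[-0.0161, -0.0034, 0.0008, -0.2955];
```

Emit:
play_rows(commands="-0.001 -0.001 0 -0.01; -0.003 -0.001 0.001 -0.04; -0.005 -0.002 0.001 -0.08; -0.006 -0.002 0.001 -0.11; -0.008 -0.002 0.001 -0.14; -0.009 -0.003 0.001 -0.17; -0.011 -0.003 0.001 -0.2; -0.013 -0.003 0.001 -0.23; -0.014 -0.003 0.001 -0.26; -0.015 -0.003 0.001 -0.28")

```text
time_s: 5.5
eef_pos: [0.5376, 0.1336, 0.09]
ee_rot: [-2.21, -2.229, -0.004]
ft_force: [-0.7, -0.2, -0.1]
width: 0.0
```

```bash
python3 - <<'E'
from h import *
st();see("a4");plan(168,184)
E
```

```text
t 5.5 p [0.5376 0.1336 0.09  ] yaw 90.5 tilt -1.0 F [-0.7 -0.2 -0.1] w 0.0 j6 1.8
centre [0.5872 0.1178] [-0.0004 -0.0023 -0.0009  0.0005 -0.0004  0.0003  0.0001]
press angles [-37.8  -7.2 140.1  21.9 110.1  51.   80.5] mod30 [22.2 22.8 20.1 21.9 20.1 21.  20.5]
[-0.0021, -0.001, -0.0001, -0.0434];[-0.0035, -0.0015, -0.0001, -0.0713];[-0.005, -0.0018, -0.0001, -0.0992];[-0.0064, -0.0022, -0.0001, -0.1272];[-0.0079, -0.0025, -0.0001, -0.1551];[-0.0093, -0.0027, -0.0001, -0.183];[-0.0108, -0.003, -0.0001, -0.2109];[-0.0123, -0.0031, -0.0001, -0.2389];[-0.0137, -0.0033, -0.0002, -0.2668];[-0.0152, -0.0034, -0.0002, -0.2947];
```

Emit:
play_rows(commands="-0.001 -0.001 0 -0.02; -0.002 -0.001 0 -0.04; -0.003 -0.002 0 -0.07; -0.005 -0.002 0 -0.1; -0.006 -0.002 0 -0.12; -0.007 -0.002 0 -0.15; -0.008 -0.003 0 -0.17; -0.009 -0.003 0 -0.19; -0.009 -0.003 0 -0.19; -0.009 -0.003 0 -0.19")

```text
time_s: 6.43
eef_pos: [0.5346, 0.1245, 0.0899]
ee_rot: [-1.991, -2.427, -0.004]
ft_force: [0.8, 0.2, -0.5]
width: -0.0002
```

```bash
python3 - <<'E'
from h import *
st();see("a5");plan(180,196)
E
```

```text
t 6.43 p [0.5346 0.1245 0.0899] yaw 101.3 tilt -1.0 F [ 0.8  0.2 -0.5] w -0.0002 j6 1.6
centre [0.5874 0.1178] [-0.0008 -0.0005 -0.0006  0.0003 -0.0004  0.0003 -0.0002]
press angles [-28.6   1.1 149.1  30.7 119.2  59.9  89.4] mod30 [ 1.4  1.1 29.1  0.7 29.2 29.9 29.4]
[-0.0039, -0.001, -0.0001, -0.0633];[-0.0053, -0.0014, -0.0001, -0.0912];[-0.0068, -0.0018, -0.0001, -0.1191];[-0.0082, -0.0021, -0.0002, -0.147];[-0.0097, -0.0023, -0.0002, -0.175];[-0.0112, -0.0026, -0.0002, -0.2029];[-0.0126, -0.0028, -0.0002, -0.2308];[-0.0141, -0.0029, -0.0002, -0.2587];[-0.0156, -0.003, -0.0002, -0.2867];[-0.0171, -0.0031, -0.0002, -0.3146];
```

View pics/a5.png

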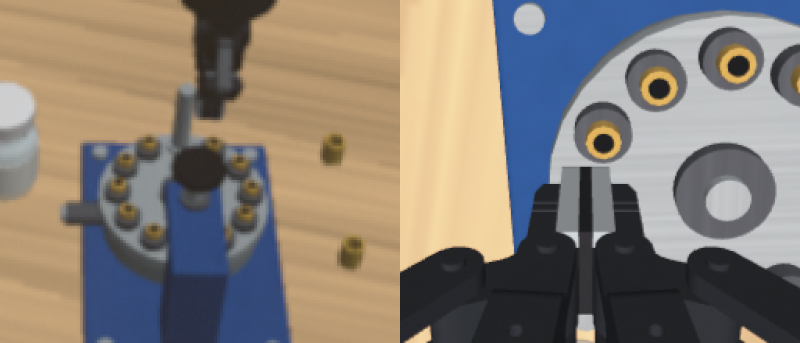

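Emit:
play_rows(commands="-0.002 -0.001 0 -0.03; -0.004 -0.001 0 -0.06; -0.006 -0.001 0 -0.1; -0.008 -0.002 0 -0.13; -0.01 -0.002 0 -0.17; -0.011 -0.002 0 -0.2; -0.013 -0.002 0 -0.23; -0.014 -0.003 0 -0.26; -0.015 -0.003 0 -0.28; -0.016 -0.003 0 -0.29")

```text
time_s: 7.37
eef_pos: [0.5348, 0.1084, 0.0899]
ee_rot: [-1.618, -2.69, -0.005]
ft_force: [0.3, 0.1, 0.3]
width: -0.0001
```

```bash
python3 - <<'E'
from h import *
st();see("a6");plan(196,200,2)
E
```

```text
t 7.37 p [0.5348 0.1084 0.0899] yaw 117.9 tilt -1.0 F [0.3 0.1 0.3] w -0.0001 j6 1.28
centre [0.5875 0.1173] [-0.0007 -0.0002 -0.0006  0.0002 -0.0003 -0.0002  0.0003]
press angles [-11.9  17.8 166.1  47.8 136.2  76.8 106.5] mod30 [18.1 17.8 16.1 17.8 16.2 16.8 16.5]
[-0.0026, -0.001, -0.0002, -0.0599];[-0.0044, -0.0015, -0.0002, -0.0948];
```

Emit:
play_rows(commands="-0.001 0 0 -0.02; -0.002 -0.001 0 -0.04; -0.002 -0.001 0 -0.04; -0.002 -0.001 0 -0.04; 0 -0.001 0 -0.04; 0.002 0 0 -0.04; 0.004 0 -0.01 -0.04; 0.006 0 -0.03 -0.04; 0.006 0 -0.05 -0.04; 0.006 0 -0.075 -0.04")

```text
time_s: 8.3
eef_pos: [0.5315, 0.1134, 0.1656]
ee_rot: [-1.565, -2.72, -0.003]
ft_force: [0.5, 0.3, -0.2]
width: -0.0002
```

```bash
python3 - <<'E'
from h import *
st();see("a7")
w,d=bot.snapshot("wrist");X=cloud("wrist",d)
m=(w.max(-1)<60)&(X[...,2]>.138)&(X[...,2]<.155)&(np.hypot(X[...,0]-.637,X[...,1]-.129)<.035)
print("cap",m.sum(),X[m].mean(0),(X[m].min(0)+X[m].max(0))/2)
E
```

```text
t 8.3 p [0.5315 0.1134 0.1656] yaw 120.2 tilt -1.0 F [ 0.5  0.3 -0.2] w -0.0002 j6 1.25
centre [0.5876 0.1177] [-0.0011 -0.001  -0.0002 -0.0009 -0.0002 -0.0006 -0.0002 -0.0002]
press angles [ -59.5  -29.7   30.3 -180.9   59.9  149.    89.5  119.1] mod30 [ 0.5  0.3  0.3 29.1 29.9 29.  29.5 29.1]
cap 3271 [0.63304553 0.13025813 0.14420039] [0.63522464 0.12896447 0.14231965]
```

View pics/a7.png

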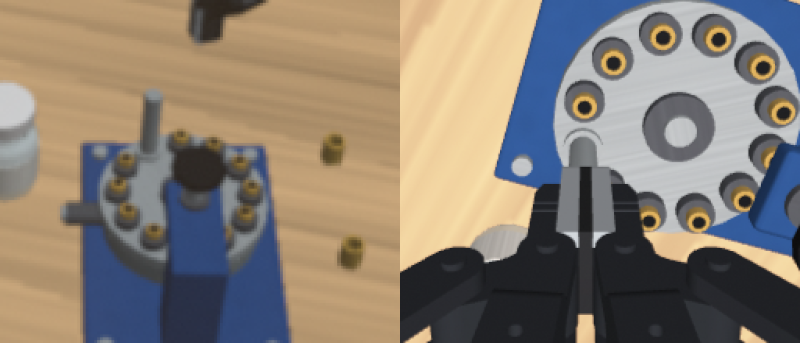

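```bash
python3 - <<'E'
from h import *
print(to(.636,.1295,.18).round(4),to(.636,.1295,.152).round(4))
E
```

```text
[-0.0379  0.0967 -0.0122  0.    ] [-0.0379  0.0965  0.0158  0.    ]
```

Emit:
play_rows(commands="-0.002 0.005 -0.012 0; -0.01 0.025 -0.012 0; -0.018 0.045 -0.012 0; -0.026 0.066 -0.012 0; -0.034 0.086 -0.012 0; -0.038 0.097 -0.012 0; -0.038 0.097 -0.005 0; -0.038 0.097 0.005 0; -0.038 0.097 0.012 0; -0.038 0.097 0.012 0")

```text
time_s: 9.28
eef_pos: [0.6343, 0.1293, 0.1534]
ee_rot: [-1.566, -2.721, -0.005]
ft_force: [0.0, 0.9, -0.4]
width: 0.0003
```

```bash
python3 - <<'E'
from h import *
st();print(to(.636,.1295,.146))
see("a8")
E
```

```text
t 9.28 p [0.6343 0.1293 0.1534] yaw 120.2 tilt -1.0 F [ 0.   0.9 -0.4] w 0.0003 j6 1.24
[-0.00075437  0.00158105  0.00739524  0.        ]
centre [0.5894 0.1181] [-0.0003 -0.0003 -0.0004 -0.0003 -0.0003 -0.0003 -0.     -0.0004 -0.    ]
press angles [ -59.8  -90.1 -120.5   29.7 -180.3   60.2  150.    90.2  120.1] mod30 [ 0.2 29.9 29.5 29.7 29.7  0.2 30.   0.2  0.1]
```

View pics/a8.png

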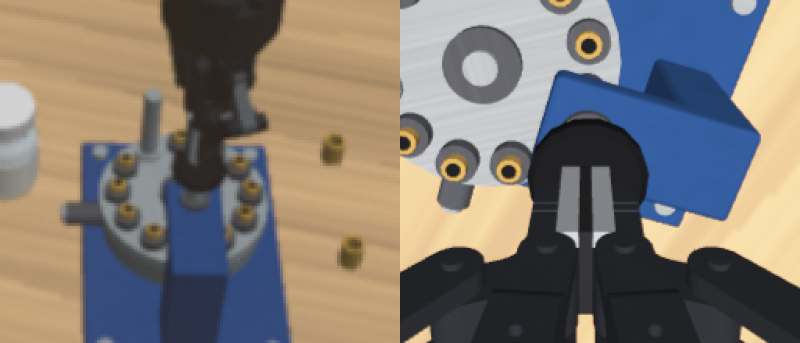

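Emit:
play_rows(commands="-0.001 0.001 0.001 0; -0.001 0.002 0.002 0; -0.001 0.002 0.003 0; -0.001 0.002 0.004 0; -0.001 0.002 0.005 0; -0.001 0.002 0.006 0; -0.001 0.002 0.007 0; -0.001 0.002 0.008 0; -0.001 0.002 0.009 0; -0.001 0.002 0.01 0")

```text
time_s: 10.22
eef_pos: [0.6376, 0.1297, 0.1455]
ee_rot: [1.567, 2.723, 0.008]
ft_force: [-0.2, -0.4, 2.2]
width: -0.0001
```

Emit:
play_rows(commands="0 0 0.0005 0; 0 0 0.001 0; 0 0 0.0015 0; 0 0 0.002 0; 0 0 0.0025 0; 0 0 0.003 0; 0 0 0.0035 0; 0 0 0.004 0; 0 0 0.004 0; 0 0 0.004 0")

```text
time_s: 11.05
eef_pos: [0.6376, 0.1297, 0.1415]
ee_rot: [1.567, 2.723, 0.008]
ft_force: [-0.9, -0.8, 2.4]
width: 0.0001
```

Emit:
play_rows(commands="0 0 0.0003 0; 0 0 0.0006 0; 0 0 0.0009 0; 0 0 0.0012 0; 0 0 0.0015 0; 0 0 0.0018 0; 0 0 0.0021 0; 0 0 0.0025 0; 0 0 0.003 0; 0 0 0.003 0")

```text
time_s: 11.88
eef_pos: [0.6376, 0.1297, 0.1384]
ee_rot: [1.567, 2.723, 0.007]
ft_force: [-1.9, -0.9, 3.8]
width: 0.0003
```

Emit:
play_rows(commands="0 0 0.0003 0; 0 0 0.0006 0; 0 0 0.0009 0; 0 0 0.0012 0; 0 0 0.0015 0; 0 0 0.0018 0; 0 0 0.0021 0; 0 0 0.0025 0; 0 0 0.003 0; 0 0 0.003 0")

```text
time_s: 12.72
eef_pos: [0.6376, 0.1297, 0.136]
ee_rot: [1.566, 2.723, 0.008]
ft_force: [-3.0, -1.5, 8.0]
width: 0.0001
```

Emit:
play_rows(commands="0 0 0.0002 0; 0 0 0.0004 0; 0 0 0.0006 0; 0 0 0.0008 0; 0 0 0.001 0; 0 0 0.0012 0; 0 0 0.0014 0; 0 0 0.0016 0; 0 0 0.0018 0; 0 0 0.002 0")

```text
time_s: 13.55
eef_pos: [0.6377, 0.1297, 0.1348]
ee_rot: [1.566, 2.722, 0.009]
ft_force: [-3.4, -1.1, 9.7]
width: 0.0003
```

Emit:
play_rows(commands="0 0 0.0002 0; 0 0 0.0004 0; 0 0 0.0006 0; 0 0 0.0008 0; 0 0 0.001 0; 0 0 0.0012 0; 0 0 0.0014 0; 0 0 0.0016 0; 0 0 0.0018 0; 0 0 0.002 0")

```text
time_s: 14.38
eef_pos: [0.6377, 0.1297, 0.1335]
ee_rot: [1.566, 2.722, 0.009]
ft_force: [-4.2, -1.0, 9.1]
width: -0.0005
```

Emit:
play_rows(commands="0 0 0.0003 0; 0 0 0.0006 0; 0 0 0.0009 0; 0 0 0.0012 0; 0 0 0.0014 0; 0 0 0.0016 0; 0 0 0.0018 0; 0 0 0.002 0; 0 0 0.002 0; 0 0 0.002 0")

```text
time_s: 15.22
eef_pos: [0.6377, 0.1297, 0.1321]
ee_rot: [1.566, 2.721, 0.01]
ft_force: [-3.8, -0.7, 9.5]
width: 0.0
```

Emit:
play_rows(commands="0 0 0.0002 0; 0 0 0.0004 0; 0 0 0.0006 0; 0 0 0.0008 0; 0 0 0.001 0; 0 0 0.0012 0; 0 0 0.0014 0; 0 0 0.0015 0; 0 0 0.0015 0; 0 0 0.0015 0")

```text
time_s: 16.05
eef_pos: [0.6377, 0.1297, 0.1313]
ee_rot: [1.565, 2.721, 0.01]
ft_force: [-4.1, -0.9, 9.1]
width: -0.0004
```

Emit:
play_rows(commands="0 0 0.0002 0; 0 0 0.0004 0; 0 0 0.0006 0; 0 0 0.0008 0; 0 0 0.001 0; 0 0 0.0012 0; 0 0 0.0014 0; 0 0 0.0015 0; 0 0 0.0015 0; 0 0 0.0015 0")

```text
time_s: 16.88
eef_pos: [0.6377, 0.1297, 0.1305]
ee_rot: [1.565, 2.721, 0.011]
ft_force: [-3.9, -0.2, 9.8]
width: -0.0
```

Emit:
play_rows(commands="0 0 0.0002 0; 0 0 0.0004 0; 0 0 0.0006 0; 0 0 0.0008 0; 0 0 0.001 0; 0 0 0.0012 0; 0 0 0.0014 0; 0 0 0.0015 0; 0 0 0.0015 0; 0 0 0.0015 0")

```text
time_s: 17.72
eef_pos: [0.6377, 0.1297, 0.1303]
ee_rot: [1.565, 2.72, 0.012]
ft_force: [-5.3, -2.0, 14.6]
width: 0.0002
```

Emit:
play_rows(commands="0 0 0.0002 0; 0 0 0.0004 0; 0 0 0.0006 0; 0 0 0.0008 0; 0 0 0.001 0; 0 0 0.0012 0; 0 0 0.0013 0; 0 0 0.0014 0; 0 0 0.0014 0; 0 0 0.0014 0")

```text
time_s: 18.55
eef_pos: [0.6377, 0.1297, 0.1304]
ee_rot: [1.564, 2.719, 0.013]
ft_force: [-5.3, -2.8, 15.9]
width: 0.0
```

Emit:
play_rows(commands="0 0 -0.002 0; 0 0 -0.004 0; 0 0 -0.007 0; 0 0 -0.01 0; 0 0 -0.014 0; 0 0 -0.02 0; 0 0 -0.03 0; 0 0 -0.045 0; 0 0 -0.06 0; 0 0 -0.07 0")

```text
time_s: 19.38
eef_pos: [0.6376, 0.1294, 0.2023]
ee_rot: [1.564, 2.718, 0.015]
ft_force: [0.7, -0.5, -1.1]
width: 0.0004
```

Emit:
play_rows(commands="0.01 -0.02 0 0; 0.02 -0.04 0 0; 0.03 -0.06 0 0; 0.04 -0.08 0 0; 0.04 -0.1 0 0; 0.04 -0.11 0 0; 0.04 -0.11 0 0; 0.04 -0.11 0 0; 0.04 -0.11 0 0; 0.04 -0.11 0 0")

```text
time_s: 20.22
eef_pos: [0.5234, 0.109, 0.201]
ee_rot: [1.564, 2.718, 0.015]
ft_force: [0.3, -0.3, -0.1]
width: -0.0004
```

```bash
python3 - <<'E'
from h import *
st();see("a9")
w,d=bot.snapshot("wrist");X=cloud("wrist",d)
m=(w.max(-1)<60)&(X[...,2]>.11)&(X[...,2]<.16)&(np.hypot(X[...,0]-.637,X[...,1]-.129)<.015)
print("cap",m.sum(),np.median(X[m],axis=0))
E
```

```text
t 20.22 p [0.5234 0.109  0.201 ] yaw 120.2 tilt -0.9999 F [ 0.3 -0.3 -0.1] w -0.0004 j6 1.25
centre [0.5877 0.1179] [-0.0008 -0.0003 -0.0004 -0.0004 -0.0001 -0.0002 -0.0002 -0.0003]
press angles [ -59.8  -90.5   30.1 -180.1   60.3  150.    90.   119.9] mod30 [ 0.2 29.5  0.1 29.9  0.3  0.   0.  29.9]
cap 1513 [0.63674168 0.12916802 0.14687461]
```

View pics/a9.png

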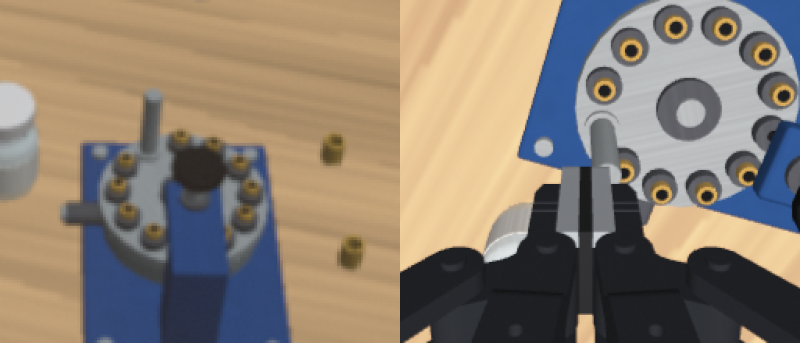

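```bash
python3 -c "
from rig import bot
print(bot.close_job())"
```

```text
the job is handed in; nothing more can be done
None
```

I turned the turret three clicks anticlockwise by its post, from 0.52 to 2.09 rad, and pressed the fifth die's bush home. The job is handed in, at about 20 s on the robot's clock.

- **Press:** The ram met the bush after roughly 8–10 mm of travel. It stopped hard at about 15.6 mm, where a further push gave no more movement. The largest force I read was 15.9 N. Forces were read only at the end of each move.
- **Turret:** In the last wrist picture, the visible dies fit the 30° stations to within about 0.5°. The post stands at about 210° from the press's x axis, so the fifth die is under the ram.
- **Ram:** The cap is back up, measured at 0.147 m.
- **Everything else:** The other visible bushes look unpressed. The jar and the two spare bushes look unmoved. The tape, wrench and screwdriver were out of view in the last pictures, and the arm did not go near them at working height.
- **Robot:** The arm is clear of everything, with wrist force near zero.

**Not confirmed by eye:** the fifth bush is mostly hidden by the press arm and showed no brass in the last picture. That it is flush rests on the hard stop I felt and about 6 mm of travel after contact. My estimates of the turret centre also disagreed by 2–3 mm at first; I used a value in between, and later pictures agreed to within about 2 mm.

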